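Load the last loudspeaker into the test tray and change over the feed

ROBOT

A 7-joint arm with a two-finger parallel gripper is mounted at the origin on the work surface. World frame = base frame: x ahead of the robot, y to its left, z up, the work surface at z = 0. Lengths are in mm, angles in rad, forces in N, time in s.
With the tool pointing down it reaches from about 400 to 875 mm from the base axis. Payload 4.4 kg.
Tool frame: the origin (TCP) lies midway between the tips of the shut fingers; the grasp point (between the pads) lies 19 mm behind it; z points along the fingers, y is the line along which they close (so a half turn about z gives the same grasp; the last joint's range is limited). The gripper opens to 85 mm and grips with 20 to 120 N. Pads are 22 mm wide; open, the fingers measure 114 mm over their backs; the gripper's body (76 mm by 85 mm) begins 54 mm behind the grasp point. The pads swing forward as they close: fully open they stand 13 mm farther back than shut.
Start: joints at [1.184, 0.628, 0.038, 1.517, -0.027, 0.996, -0.02], TCP at [204.99, -616.844, 231.313] pointing down, gripper open.
Joint ranges: [-3.06, 3.06], [-0.37, 2.12], [-1.25, 1.32], [0.18, 2.47], [-1.1, 4.24], [0.23, 1.98], [-2.94, 2.94]. Speed limits (rad/s): [2.57, 2.57, 3.14, 3.14, 3.14, 3.14, 3.14].

INTERFACE

Orientations are given as [roll, pitch, yaw] about the fixed x, y, z axes, in that order (R = Rz(yaw) Ry(pitch) Rx(roll)).
In Python, from cell import read_state, get_image, finish_job gives the robot as it stands.
- The arm moves only by the tool send_rows, never from a script. Its argument "series" is a list of rows, each an object of numbers: "ax", "ay", "az": the turn, a rotation vector about the tool's x, y, z in rad; "dx", "dy", "dz": the shift along the tool's x, y, z in cm; "hand": the closure, from 0 (fully open) to 1 (shut). In form: [{"ax": .., "ay": .., "az": .., "dx": .., "dy": .., "dz": .., "hand": ..}, ...]. A call has 1 to 10 rows; each row is the pose to reach, as a shift and turn from the pose commanded when the call began, along the tool's axes at that moment; what a row does not reach only later rows make up. A row lasts 1/10 s, in which the tool goes at most 50 mm and 8.59 degrees, less where a joint would pass 70% of its speed; a pose out of reach is approached as far as the arm can. A call with a gripper value outside its range is refused whole. The fingers move at their own pace and stop on an object; the grip force is fixed at half the most. Time passes only in rows, so rows that repeat a pose let the fingers close. It gives the time, the measured TCP pose, the force, the opening and the grip force at its end, in the units of the state.
- read_state(): the state, without advancing time (a new reading comes with each control period).
- get_image(name): name is "scene" or "top"; returns a dict with "pixels" (480x640x3 uint8, red, green, blue), "mtx" (3x3 intrinsics, pixels), "R" (3x3) and "t" (3): a world point X has camera coordinates R X + t. Camera axes: x right, y down, z forward; pixel columns grow to the right and rows downward; lengths in mm; the calibration is good to about 2 mm. A picture is of the moment at which its call begins. There is no depth.
- finish_job(): hands the job in; it is judged then, once.
The state is a dict: "clock": time; "qpos": joint angles; "qd": joint speeds; "tau": joint torques, N m; "eef_pos": TCP position; "tool_rot": TCP orientation; "force": force on the tool from outside, world axes, zero at the start; "torque": the same for the moment, N m; "width": finger opening in mm; "gripper_force": force on a finger pad.
Only numpy, scipy, OpenCV 4.12 (cv2) and the standard library are available. Lean on these libraries where they do the work, as an engineer would, in place of code of your own. Each camera call takes 0.05 s, during which the arm holds its last target. There are 200 camera calls.

TASK

Complete the batch in the sloping test tray and change its feed over: first move the selector lever from the side it is on to its upright centre-off position and leave it there for at least a second. With the feed still off, take the loudspeaker box that stands alone on the bench, set it fully home into the one gap between the boxes in the tray, cone facing the same way as theirs, and let go of it; then throw the lever fully to the other side. Do not shift the boxes already in the tray or anything else lying around.

Things in the scene. Friction and masses are not known exactly. Their poses are not given: they have to be found in the camera images.
- tray: Fixed aluminium tray, 204 mm wide (y). Its floor, 30 mm above the origin (on the bench) at mid-tray, rises 30 degrees along tray +x, so boxes on it lean towards the robot (-x). The floor is 56 mm long up the slope between two 4 mm thick lips 15 mm high; cheeks 20 mm high close both ends. Five boxes stand side by side along y, 37 mm centre to centre.
- gap: The empty place between two boxes, two brass contacts: a frame on the sloping floor with the pose the missing box should have (same origin and axes): x up the slope, y along the row (all cones face +y), z square to the floor, 30 degrees off vertical. Opening 40 mm along y. A box here is 0.5 mm from the lower lip, 5.5 mm from the upper; anywhere between the lips is right.
- spare: The box to load, upright on the bench: a black loudspeaker box, 50 (x) by 34 (y) by 60 (z) mm, with a grey 4 mm bezel and 42 mm round cone on its +y face, about 0.13 kg; origin at the centre of its underside, z up its height. Gripped on its 34 mm wide +-x sides it leaves the fingers room between neighbours.
- spare_face (a point): Centre of the spare box's cone, 17 mm from the box's middle along its +y, 30 mm above its underside.
- selector: Grey feed selector box, fixed, 80 (x) by 110 (y) by 45 (z) mm; origin at the centre of its underside. A lever stands out of its top.
- selector_lever (a joint): Lever angle, rad: 0 upright (centre off); -0.6 fully to the selector's +y side (first feed; starts within 0.08 of it), +0.6 fully to its -y side (other feed). The hinge runs along the selector's x, 45 mm above the selector's origin. It stays where left, by friction (about 2.5 N at the ball), with no detent.
- lever_ball (a point): Centre of the black ball, 22 mm across, at the lever's end, 65 mm from the hinge axis; below it the round steel shaft is 10 mm thick. Its x axis is the hinge axis.
- glue_bottle: Bystander: white glue bottle, 32 mm across, 80 mm high; origin at the centre of its underside.
- tape_roll: Bystander: tape roll lying flat, 90 mm across, 24 mm high; origin at the centre of its underside.
- screwdriver: Bystander: screwdriver lying on the bench, 170 mm long, along its x.
- speaker_a: A box already in the tray, loose, not to be shifted: same as the spare box.
- speaker_b: A box already in the tray, loose, not to be shifted: same as the spare box.
- speaker_c: A box already in the tray, loose, not to be shifted: same as the spare box.
- speaker_d: A box already in the tray, loose, not to be shifted: same as the spare box.
There are look-alikes about, which are no part of the job. Several things have the shape of the selector; the one meant has the colours described above.

How it is judged:
By the outcome, as a careful person would: the job done as asked, in the order asked, and still so for the second after the job is handed in, with the robot touching nothing.
It also fails if it takes over 67 s, if anything falls off the work surface, if the arm or the gripper's body presses on something with over 40 N, if the wrist force passes 120 N, or if a joint passes its speed limit or range.

## Working session

There is one attempt and no reset: what is moved stays moved. The work goes in short steps, Python scripts to look and compute and a tool call to move; the robot and the scene stay as the last step left them, time stands still between calls to the robot, and variables do not carry over. Pictures are saved under pics/ and viewed, at most 10 in all, crops included, and the job is handed in when it is done.

Besides the shell and the picture viewer there is one more tool, called after "Request:" as name(argument=value, ...), one argument or row to a line, values as JSON. send_rows: Moves the arm, as the interface text tells. Its arguments: {"type":"object","properties":{"series":{"type":"array","items":{"type":"object","properties":{"ax":{"type":"number"},"ay":{"type":"number"},"az":{"type":"number"},"dx":{"type":"number"},"dy":{"type":"number"},"dz":{"type":"number"},"hand":{"type":"number"}}}}},"required":["series"]}

```bash
mkdir -p pics; python3 - <<'E'
from cell import *
import cv2,numpy as np
s=read_state();print({k:np.round(v,3).tolist() for k,v in s.items()})
for n in("scene","top"):
    g=get_image(n);np.savez(n+'0.npz',**{k:np.array(v) for k,v in g.items()})
    cv2.imwrite(f'pics/{n}0.png',g["pixels"][:,:,::-1]);print(n,-np.array(g["R"]).T@np.array(g["t"]))
    print(np.round(g["mtx"],1).tolist(),np.round(g["R"],3).tolist())
E
```

```text
{'clock': 0.0, 'qpos': [1.184, 0.629, 0.038, 1.518, -0.027, 0.996, -0.02], 'qd': [0.001, 0.001, 0.002, -0.001, -0.001, 0.001, -0.002], 'tau': [-0.0, -56.341, 1.226, -19.345, 0.011, 0.011, -0.0], 'eef_pos': [204.763, -616.233, 230.384], 'tool_rot': [-3.14, 0.0, 0.321], 'force': [0.145, -0.277, -0.027], 'torque': [0.006, 0.032, -0.061], 'gripper_force': 0.0, 'width': 85.728}
scene [1096.08479906  508.314712    708.43393116]
[[479.3, 0.0, 315.9], [0.0, 479.3, 246.5], [0.0, 0.0, 1.0]] [[-0.706, 0.708, -0.015], [0.434, 0.416, -0.799], [-0.56, -0.57, -0.601]]
top [ 405.04704848  -56.04126105 1346.06700837]
[[623.9, 0.0, 323.2], [0.0, 623.9, 237.9], [0.0, 0.0, 1.0]] [[0.004, -1.0, -0.004], [-0.995, -0.003, -0.101], [0.101, 0.004, -0.995]]
```

View pics/scene0.png

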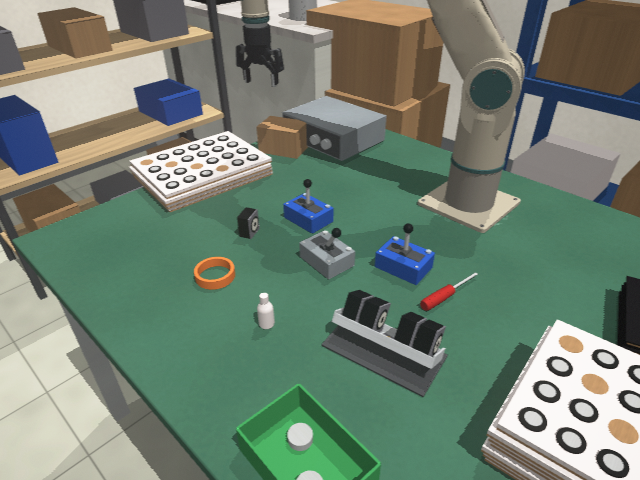

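View pics/top0.png

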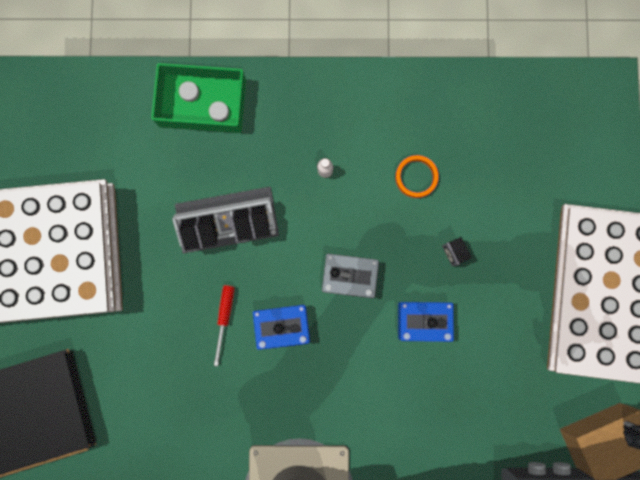

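The pictures show the robot base at the bottom of top, with +x up and +y left.
- Lever boxes: grey at top (350,275) / scene (327,252), and two blue at top (281,327) and (427,322). The grey one matches the description.
- Box standing alone: top (458,251) / scene (248,223). The tray is at top (225,222).

I'll confirm these in one enlarged crop.

```bash
cat > h.py <<'E'
import numpy as np,cv2
def load(n):
    d=np.load(n);return {k:d[k] for k in d.files}
def ray(g,p):
    d=g["R"].T@np.linalg.inv(g["mtx"])@np.array([p[0],p[1],1.]);return -g["R"].T@g["t"],d/np.linalg.norm(d)
def plane(g,p,z):
    c,d=ray(g,p);return c+d*(z-c[2])/d[2]
def tri(g1,p1,g2,p2):
    a,u=ray(g1,p1);b,v=ray(g2,p2);s=np.linalg.lstsq(np.c_[u,-v],b-a,rcond=None)[0]
    P,Q=a+u*s[0],b+v*s[1];return (P+Q)/2,np.linalg.norm(P-Q)
def proj(g,X):
    q=g["mtx"]@(g["R"]@np.asarray(X,float)+g["t"]);return q[:2]/q[2]
E
python3 - <<'E'
from h import *
t=load('top0.npz')["pixels"][:,:,::-1];s=load('scene0.npz')["pixels"][:,:,::-1]
def c(im,x,y,w,h,W,H):return cv2.resize(im[y:y+h,x:x+w],(W,H),interpolation=cv2.INTER_CUBIC)
A=np.hstack([c(t,165,180,120,80,420,280),c(t,315,245,70,56,350,280)])
B=np.hstack([c(t,435,230,45,45,280,280),c(s,230,200,40,45,250,280),c(s,290,220,72,84,240,280)])
B=B[:,:770]
cv2.imwrite('pics/crop1.png',np.vstack([A,B]))
cv2.imwrite('pics/crop2.png',c(s,315,280,140,110,790,600-0)[:590])
E
```

```text
(no output)
```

View pics/crop1.png

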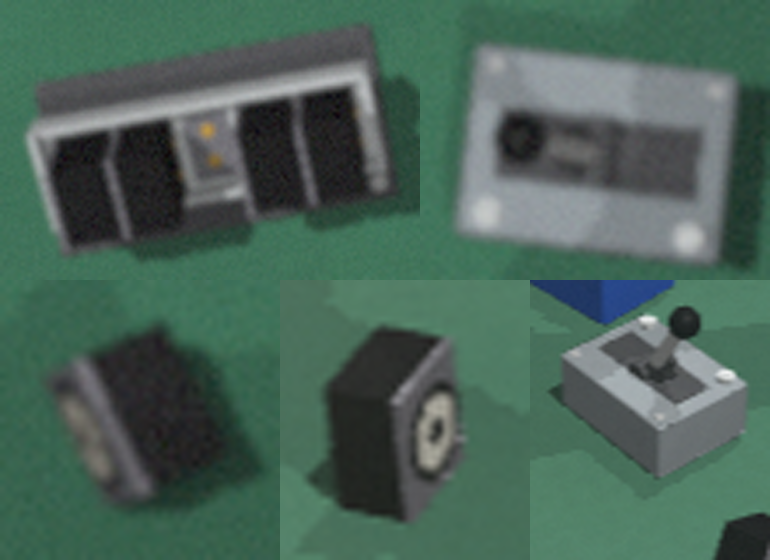

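View pics/crop2.png

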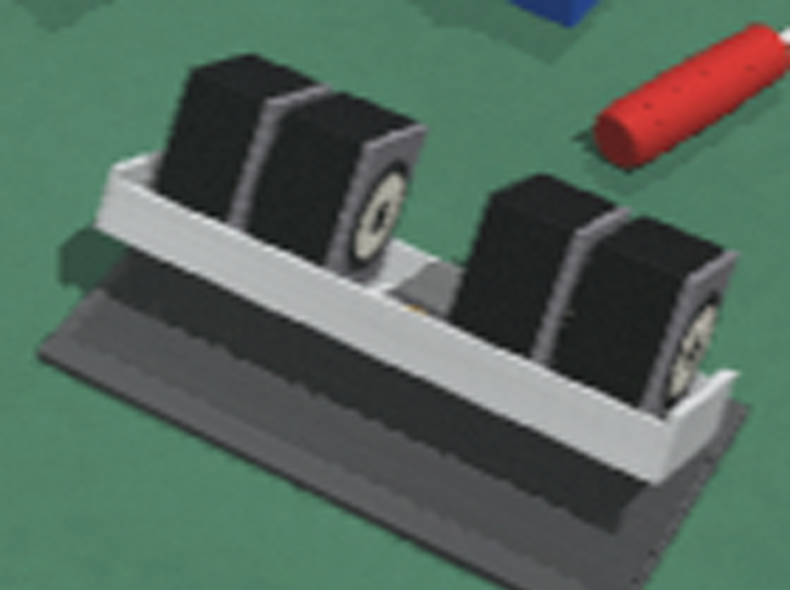

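The crop confirms the grey selector: its lever leans to +y and the ball is at top (335,273). It also confirms the lone spare box with its cone facing left and down in top, and the gap with two brass contacts at top (225,221). Next I'll measure.

```bash
python3 - <<'E'
from h import *
t=load('top0.npz');s=load('scene0.npz');f=lambda a:np.round(a,1).tolist()
ct=lambda x,y:(165+x/3.5,180+y/3.5); cl=lambda x,y:(315+(x-420)/5,245+y/5)
cb=lambda x,y:(435+x/6.222,230+(y-280)/6.222); cs=lambda x,y:(230+(x-280)/6.25,200+(y-280)/6.25)
cv_=lambda x,y:(290+(x-530)/3.333,220+(y-280)/3.333); c2=lambda x,y:(315+x/5.643,280+y/5.4545)
# selector
C=np.array([plane(t,cl(*p),45) for p in((478,45),(737,72),(722,262),(457,237))]);print('selc',f(C[:,:2]),f(C.mean(0)))
e=(C[0]+C[3]-C[1]-C[2])[:2];print('sel yaw',np.arctan2(-e[0],e[1]),np.linalg.norm(e)/2)
b=tri(t,cl(521,140),s,cv_(685,322));print('ball',f(b[0]),b[1])
# colour masks: spare bezel & body in top
def mask(g,box,fn):
    x,y,w,h=box;p=g["pixels"][y:y+h,x:x+w].astype(int);m=fn(p).astype(np.uint8);return m
hsv=lambda p:cv2.cvtColor(p.astype(np.uint8),cv2.COLOR_RGB2HSV).astype(int)
m=mask(t,(438,233,38,38),lambda p:(p.max(2)<42));q=np.argwhere(m)[:,::-1]+[438,233]
r=cv2.minAreaRect(q.astype(np.float32));print('spare black',r);print('  at z60',f(plane(t,r[0],60)),[f(plane(t,c,60)[:2]) for c in cv2.boxPoints(r)])
b=tri(t,cb(85,430),s,cs(437,430));print('cone',f(b[0]),b[1])
for n,p in dict(BL=(380,325),FL=(455,342),FR=(397,400),BR=(328,385)).items():print('spare top',n,f(plane(s,cs(*p),60)[:2]))
# tray
for n,p in dict(low_a=(35,130),hi=(365,62)).items():print(n,f(plane(t,ct(*p),58)))
for n,p in dict(Ltop=(115,170),Rtop=(665,425)).items():print('lip',n,f(plane(s,c2(*p),60)))
for n,p in dict(m_up=(370,150),m_dn=(425,128),p_up=(490,195),p_dn=(545,172)).items():
    print('box',n,f(plane(s,c2(*p),93 if 'up' in n else 68)))
for p in((207,130),(214,160)):print('contact',f(plane(t,ct(*p),30)))
m=mask(t,(165,185,120,70),lambda p:p.max(2)<45)
n,l,st,c=cv2.connectedComponentsWithStats(m)
for i in range(1,n):
    if st[i,4]>80:
        q=np.argwhere(l==i)[:,::-1]+[165,185];r=cv2.minAreaRect(q.astype(np.float32));print('blk',f(r[0]),f(r[1]),r[2],f(plane(t,r[0],80)))
E
```

```text
selc [[503.1, -57.8], [492.2, -165.9], [413.1, -159.3], [423.1, -49.3]] [457.9, -108.1, 45.0]
sel yaw -0.09534655156003731 109.6074304275191
ball [460.6, -74.4, 97.9] 1.5368110535128552
spare black ((460.6076965332031, 250.43844604492188), (22.698352813720703, 12.775575637817383), 60.2551155090332)
  at z60 [510.3, -334.5, 60.0] [[524.1, -311.7], [537.3, -334.9], [496.5, -357.3], [483.4, -334.2]]
cone [503.7, -314.7, 29.2] 3.337646553324245
spare top BL [497.5, -351.6]
spare top FL [484.6, -319.6]
spare top FR [527.2, -303.5]
spare top BR [539.4, -331.6]
low_a [578.0, 258.4, 58.0]
hi [619.6, 62.4, 58.0]
lip Ltop [611.9, 64.9, 60.0]
lip Rtop [578.5, 261.8, 60.0]
box m_up [572.4, 140.2, 93.0]
box m_dn [529.7, 131.8, 68.0]
box p_up [562.5, 180.6, 93.0]
box p_dn [519.3, 173.7, 68.0]
contact [582.1, 160.6, 30.0]
contact [563.8, 155.9, 30.0]
blk [260.0, 221.9] [31.2, 14.1] 78.69007110595703 [565.8, 78.8, 80.0]
blk [242.0, 224.3] [29.9, 14.4] 80.90972137451172 [560.7, 115.5, 80.0]
blk [207.6, 231.0] [30.9, 16.4] 75.0685806274414 [546.8, 185.7, 80.0]
blk [188.6, 233.6] [30.0, 16.0] 83.41805267333984 [541.3, 224.3, 80.0]
```

Request:
send_rows(
  series=[
    {"dx": 41.3,"dy": -43.4,"dz": 6,"az": 0.416,"hand": 0.4},
    {"dx": 41.3,"dy": -43.4,"dz": 6,"az": 0.416,"hand": 0.4},
    {"dx": 41.3,"dy": -43.4,"dz": 6,"az": 0.416,"hand": 0.4},
    {"dx": 41.3,"dy": -43.4,"dz": 6,"az": 0.416,"hand": 0.4},
    {"dx": 41.3,"dy": -43.4,"dz": 6,"az": 0.416,"hand": 0.4},
    {"dx": 41.3,"dy": -43.4,"dz": 6,"az": 0.416,"hand": 0.4},
    {"dx": 41.3,"dy": -43.4,"dz": 6,"az": 0.416,"hand": 0.4},
    {"dx": 41.3,"dy": -43.4,"dz": 6,"az": 0.416,"hand": 0.4},
    {"dx": 41.3,"dy": -43.4,"dz": 6,"az": 0.416,"hand": 0.4},
    {"dx": 41.3,"dy": -43.4,"dz": 6,"az": 0.416,"hand": 0.4},
  ],
)

```text
invalid input at $.series[0]: expected keys ax, ay, az, dx, dy, dz, hand
```

```bash
cat > d.py <<'E'
import sys,numpy as np
from cell import read_state
from scipy.spatial.transform import Rotation as Ro
def delta(P,R):
    s=read_state();R0=Ro.from_euler('xyz',s["tool_rot"]);d=R0.inv().apply(np.array(P)-s["eef_pos"])/10
    print('d cm',np.round(d,2),'a',np.round((R0.inv()*R).as_rotvec(),3))
def st():
    s=read_state();print({k:np.round(s[k],3).tolist() for k in('clock','eef_pos','tool_rot','force','width','gripper_force','qpos')})
if __name__=="__main__":
    st();a=[float(v) for v in sys.argv[1:]];delta(a[:3],Ro.from_euler('xyz',a[3:]))
E
python3 d.py 460.6 -74.4 170 3.1416 0 -0.095
```

```text
{'clock': 0.1, 'eef_pos': [204.84, -616.297, 230.478], 'tool_rot': [-3.14, -0.0, 0.321], 'force': [0.215, -0.011, 1.222], 'width': 84.959, 'gripper_force': 0.0, 'qpos': [1.184, 0.629, 0.038, 1.518, -0.027, 0.996, -0.02]}
d cm [ 41.36 -43.35   6.12] a [-0.002  0.     0.416]
```

Request:
send_rows(
  series=[
    {"ax": 0,"ay": 0,"dx": 41.3,"dy": -43.4,"dz": 6,"az": 0.416,"hand": 0.4},
    {"ax": 0,"ay": 0,"dx": 41.3,"dy": -43.4,"dz": 6,"az": 0.416,"hand": 0.4},
    {"ax": 0,"ay": 0,"dx": 41.3,"dy": -43.4,"dz": 6,"az": 0.416,"hand": 0.4},
    {"ax": 0,"ay": 0,"dx": 41.3,"dy": -43.4,"dz": 6,"az": 0.416,"hand": 0.4},
    {"ax": 0,"ay": 0,"dx": 41.3,"dy": -43.4,"dz": 6,"az": 0.416,"hand": 0.4},
    {"ax": 0,"ay": 0,"dx": 41.3,"dy": -43.4,"dz": 6,"az": 0.416,"hand": 0.4},
    {"ax": 0,"ay": 0,"dx": 41.3,"dy": -43.4,"dz": 6,"az": 0.416,"hand": 0.4},
    {"ax": 0,"ay": 0,"dx": 41.3,"dy": -43.4,"dz": 6,"az": 0.416,"hand": 0.4},
    {"ax": 0,"ay": 0,"dx": 41.3,"dy": -43.4,"dz": 6,"az": 0.416,"hand": 0.4},
    {"ax": 0,"ay": 0,"dx": 41.3,"dy": -43.4,"dz": 6,"az": 0.416,"hand": 0.4},
  ],
)

```text
clock: 1.1
eef_pos: [417.3, -164.8, 181.3]
tool_rot: [3.142, -0.0, -0.095]
force: [0.9, -1.2, 1.2]
width: 51.4
gripper_force: 0.0
```

```bash
python3 d.py 460.6 -74.4 150 3.1416 0 -0.095
```

```text
{'clock': 1.1, 'eef_pos': [417.294, -164.811, 181.293], 'tool_rot': [3.142, -0.0, -0.095], 'force': [0.936, -1.184, 1.157], 'width': 51.401, 'gripper_force': 0.0, 'qpos': [0.211, 0.429, 0.141, 2.115, -0.103, 0.604, -1.242]}
d cm [ 3.45 -9.41  3.13] a [ 0. -0. -0.]
```

Request:
send_rows(
  series=[
    {"ax": 0,"ay": 0,"az": 0,"dx": 3.4,"dy": -9.4,"dz": 3,"hand": 0.4},
    {"ax": 0,"ay": 0,"az": 0,"dx": 3.4,"dy": -9.4,"dz": 3,"hand": 0.4},
    {"ax": 0,"ay": 0,"az": 0,"dx": 3.4,"dy": -9.4,"dz": 3,"hand": 0.4},
    {"ax": 0,"ay": 0,"az": 0,"dx": 3.4,"dy": -9.4,"dz": 3,"hand": 0.4},
    {"ax": 0,"ay": 0,"az": 0,"dx": 3.4,"dy": -9.4,"dz": 3,"hand": 0.4},
  ],
)

```text
clock: 1.6
eef_pos: [459.0, -77.7, 151.6]
tool_rot: [3.141, 0.0, -0.097]
force: [-0.4, -0.9, 0.7]
width: 51.2
gripper_force: 0.0
```

```bash
python3 d.py 460.6 -74.4 91 3.1416 0 -0.095
```

```text
{'clock': 1.6, 'eef_pos': [459.02, -77.674, 151.563], 'tool_rot': [3.141, 0.0, -0.097], 'force': [-0.409, -0.904, 0.714], 'width': 51.228, 'gripper_force': 0.0, 'qpos': [0.01, 0.5, 0.137, 2.101, -0.124, 0.548, -1.431]}
d cm [ 0.13 -0.35  6.06] a [ 0.001  0.    -0.002]
```

Request:
send_rows(
  series=[
    {"ax": 0,"ay": 0,"az": 0,"dx": 0.1,"dy": -0.2,"dz": 3,"hand": 0.4},
    {"ax": 0,"ay": 0,"az": 0,"dx": 0.1,"dy": -0.2,"dz": 5.9,"hand": 0.4},
    {"ax": 0,"ay": 0,"az": 0,"dx": 0.1,"dy": -0.2,"dz": 5.9,"hand": 0.5},
    {"ax": 0,"ay": 0,"az": 0,"dx": 0.1,"dy": -0.2,"dz": 5.9,"hand": 0.7},
    {"ax": 0,"ay": 0,"az": 0,"dx": 0.1,"dy": -0.2,"dz": 5.9,"hand": 0.72},
    {"ax": 0,"ay": 0,"az": 0,"dx": 0.1,"dy": -0.2,"dz": 5.9,"hand": 0.72},
  ],
)

```text
clock: 2.2
eef_pos: [461.4, -74.8, 93.8]
tool_rot: [3.142, -0.002, -0.096]
force: [0.3, 0.3, 0.5]
width: 23.9
gripper_force: 0.3
```

```bash
cat >> h.py <<'E'
def snap(name,crops,scale):
    from cell import get_image
    out=[]
    for cam,x,y,w,h in crops:
        g=get_image(cam);np.savez(f'{name}_{cam}.npz',**{k:np.array(v) for k,v in g.items()})
        out.append(cv2.resize(g["pixels"][y:y+h,x:x+w,::-1],None,fx=scale,fy=scale,interpolation=cv2.INTER_CUBIC))
    H=max(o.shape[0] for o in out);cv2.imwrite(f'pics/{name}.png',np.hstack([np.pad(o,((0,H-o.shape[0]),(0,0),(0,0))) for o in out]))
E
python3 -c "
import d,h;d.st()
from scipy.spatial.transform import Rotation as R
import numpy as np
c=np.array([457.9,-108.1,91]);d.delta(c,R.from_euler('xyz',[np.pi,0,-.095]));d.delta(c,R.from_euler('xyz',[np.pi,0,-.095]))"
```

```text
{'clock': 2.2, 'eef_pos': [461.436, -74.847, 93.765], 'tool_rot': [3.142, -0.002, -0.096], 'force': [0.35, 0.291, 0.486], 'width': 23.945, 'gripper_force': 0.262, 'qpos': [0.031, 0.609, 0.102, 2.141, -0.151, 0.396, -1.413]}
d cm [-0.03  3.34  0.28] a [ 0.    -0.002 -0.001]
d cm [-0.03  3.34  0.28] a [ 0.    -0.002 -0.001]
```

Request:
send_rows(
  series=[
    {"ax": 0,"ay": 0,"az": 0,"dx": 0,"dy": 0.8,"dz": 0,"hand": 0.72},
    {"ax": 0,"ay": 0,"az": 0,"dx": 0,"dy": 1.6,"dz": 0,"hand": 0.72},
    {"ax": 0,"ay": 0,"az": 0,"dx": 0,"dy": 2.4,"dz": 0,"hand": 0.72},
    {"ax": 0,"ay": 0,"az": 0,"dx": 0,"dy": 3.2,"dz": 0,"hand": 0.72},
    {"ax": 0,"ay": 0,"az": 0,"dx": 0,"dy": 3.45,"dz": 0,"hand": 0.72},
    {"ax": 0,"ay": 0,"az": 0,"dx": 0,"dy": 3.45,"dz": 0,"hand": 0.72},
    {"ax": 0,"ay": 0,"az": 0,"dx": 0,"dy": 3.45,"dz": 0,"hand": 0.72},
  ],
)

```text
clock: 2.9
eef_pos: [457.2, -109.5, 92.4]
tool_rot: [3.141, 0.0, -0.096]
force: [-0.5, 0.1, 0.5]
width: 23.9
gripper_force: 0.0
```

Request:
send_rows(
  series=[
    {"ax": 0,"ay": 0,"az": 0,"dx": 0,"dy": 0,"dz": 0,"hand": 0.5},
    {"ax": 0,"ay": 0,"az": 0,"dx": 0,"dy": 0,"dz": 0,"hand": 0.4},
    {"ax": 0,"ay": 0,"az": 0,"dx": 0,"dy": 0,"dz": -4,"hand": 0.4},
    {"ax": 0,"ay": 0,"az": 0,"dx": 0,"dy": 0,"dz": -9,"hand": 0.4},
    {"ax": 0,"ay": 0,"az": 0,"dx": -6,"dy": 6,"dz": -11,"hand": 0.3},
    {"ax": 0,"ay": 0,"az": 0,"dx": -6,"dy": 10,"dz": -11,"hand": 0.2},
    {"ax": 0,"ay": 0,"az": 0,"dx": -6,"dy": 14,"dz": -11,"hand": 0},
    {"ax": 0,"ay": 0,"az": 0,"dx": -6,"dy": 14,"dz": -11,"hand": 0},
    {"ax": 0,"ay": 0,"az": 0,"dx": -6,"dy": 14,"dz": -11,"hand": 0},
  ],
)

```text
clock: 3.8
eef_pos: [383.7, -244.4, 202.6]
tool_rot: [3.141, -0.0, -0.1]
force: [-0.5, 0.2, -0.0]
width: 85.6
gripper_force: 0.0
```

```bash
python3 -c "
import h,d;h.snap('lev1',[('top',315,245,70,56),('scene',290,210,72,84)],5)
d.st()"
```

```text
{'clock': 3.9, 'eef_pos': [384.638, -241.157, 202.148], 'tool_rot': [-3.14, 0.001, -0.094], 'force': [-0.378, 1.214, 0.353], 'width': 85.51, 'gripper_force': 0.0, 'qpos': [0.389, 0.401, 0.149, 2.078, -0.095, 0.67, -1.064]}
```

View pics/lev1.png

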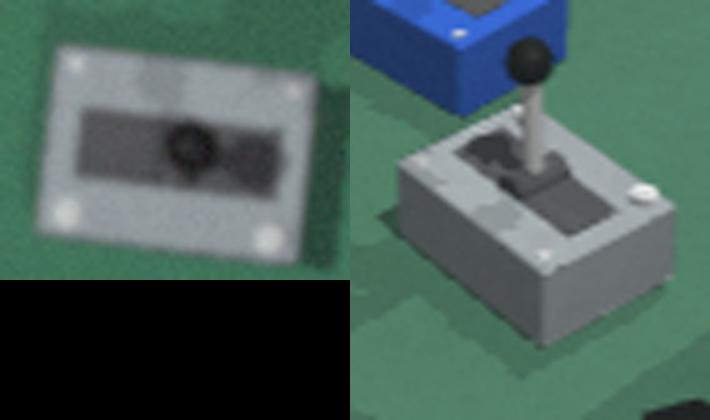

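The lever is now near upright. In the crop the ball is at top (353.2,274.6) and scene (325.8,222). I'll work out its angle and the step to the spare.

```bash
python3 -c "
from h import *
t=load('lev1_top.npz');s=load('lev1_scene.npz')
def ball(g,x,y,w,h):
    p=g['pixels'][y:y+h,x:x+w];m=(p.max(2)<48).astype(np.uint8)
    n,l,st,c=cv2.connectedComponentsWithStats(m);i=1+st[1:,4].argmax();print(st[i]);return c[i]+[x,y]
b=ball(s,314,210,22,22);print(b)
print(tri(t,(353.2,274.6),s,b)); print('ball by z110',plane(t,(353.2,274.6),110),plane(s,b,110))
a=-.095;print('slot centre', [plane(t,(315+x/5,245+y/5),45)[:2] for x,y in((83,110),(283,128),(275,195),(75,178))])
C=np.array([plane(t,(315+x/5,245+y/5),45) for x,y in((57,45),(316,72),(300,263),(36,237))]);print('selc',C.mean(0))
C=np.array([plane(s,(290+(x-350)/5,210+y/5),45) for x,y in((398,165),(518,105),(675,210),(543,270))]);print('selc scene',C.mean(0))
"
python3 d.py 510.5 -330 180 3.1416 0 2.0
```

```text
[ 8  8  8  9 54]
[325.40740741 222.05555556]
(array([ 457.50432556, -110.43819148,  107.50934923]), np.float64(0.3065701334951433))
ball by z110 [ 457.50084962 -110.44318332  110.        ] [ 460.05954283 -107.75033925  110.        ]
slot centre [array([475.94011346, -68.27249466]), array([ 468.72530821, -151.65729502]), array([ 440.84899807, -148.21601807]), array([447.60974507, -65.00896769])]
selc [ 457.76349673 -107.554384     45.        ]
selc scene [ 463.14443716 -101.70304368   45.        ]
{'clock': 3.9, 'eef_pos': [384.638, -241.157, 202.148], 'tool_rot': [-3.14, 0.001, -0.094], 'force': [-0.378, 1.214, 0.353], 'width': 85.51, 'gripper_force': 0.0, 'qpos': [0.389, 0.401, 0.149, 2.078, -0.095, 0.67, -1.064]}
d cm [13.37  7.66  2.2 ] a [-1.000e-03 -1.000e-03 -2.094e+00]
```

Request:
send_rows(
  series=[
    {"ax": 0,"ay": 0,"az": -0.15,"dx": 3,"dy": 2,"dz": 0,"hand": 0},
    {"ax": 0,"ay": 0,"az": -0.3,"dx": 5,"dy": 3,"dz": 0,"hand": 0},
    {"ax": 0,"ay": 0,"az": -0.45,"dx": 7,"dy": 4,"dz": 0,"hand": 0},
    {"ax": 0,"ay": 0,"az": -0.6,"dx": 9,"dy": 5,"dz": 0,"hand": 0},
    {"ax": 0,"ay": 0,"az": -0.75,"dx": 11,"dy": 6,"dz": 1,"hand": 0},
    {"ax": 0,"ay": 0,"az": -0.9,"dx": 13.4,"dy": 7.7,"dz": 2,"hand": 0},
    {"ax": 0,"ay": 0,"az": -1.05,"dx": 13.4,"dy": 7.7,"dz": 2,"hand": 0},
    {"ax": 0,"ay": 0,"az": -1.2,"dx": 13.4,"dy": 7.7,"dz": 2,"hand": 0},
    {"ax": 0,"ay": 0,"az": -1.35,"dx": 13.4,"dy": 7.7,"dz": 2,"hand": 0},
    {"ax": 0,"ay": 0,"az": -1.5,"dx": 13.4,"dy": 7.7,"dz": 2,"hand": 0},
  ],
)

```text
clock: 4.9
eef_pos: [511.7, -328.7, 181.8]
tool_rot: [-3.141, -0.002, 1.415]
force: [-0.1, -0.3, -0.3]
width: 85.4
gripper_force: 0.0
```

```bash
python3 d.py 510.5 -330 100 3.1416 0 2.0
```

```text
{'clock': 4.9, 'eef_pos': [511.666, -328.676, 181.822], 'tool_rot': [-3.141, -0.002, 1.415], 'force': [-0.111, -0.287, -0.284], 'width': 85.43, 'gripper_force': 0.0, 'qpos': [0.697, 0.636, -0.275, 1.684, 0.214, 0.853, 0.175]}
d cm [-0.16 -0.09  8.18] a [-0.001 -0.002 -0.585]
```

Request:
send_rows(
  series=[
    {"ax": 0,"ay": 0,"az": -0.15,"dx": -0.1,"dy": -0.1,"dz": 2,"hand": 0},
    {"ax": 0,"ay": 0,"az": -0.3,"dx": -0.1,"dy": -0.1,"dz": 4,"hand": 0},
    {"ax": 0,"ay": 0,"az": -0.45,"dx": -0.1,"dy": -0.1,"dz": 6,"hand": 0},
    {"ax": 0,"ay": 0,"az": -0.585,"dx": -0.1,"dy": -0.1,"dz": 8,"hand": 0},
    {"ax": 0,"ay": 0,"az": -0.585,"dx": -0.1,"dy": -0.1,"dz": 8,"hand": 0},
    {"ax": 0,"ay": 0,"az": -0.585,"dx": -0.1,"dy": -0.1,"dz": 12,"hand": 0},
    {"ax": 0,"ay": 0,"az": -0.585,"dx": -0.1,"dy": -0.1,"dz": 14.5,"hand": 0},
    {"ax": 0,"ay": 0,"az": -0.585,"dx": -0.1,"dy": -0.1,"dz": 16.2,"hand": 0},
    {"ax": 0,"ay": 0,"az": -0.585,"dx": -0.1,"dy": -0.1,"dz": 16.2,"hand": 0},
    {"ax": 0,"ay": 0,"az": -0.585,"dx": -0.1,"dy": -0.1,"dz": 16.2,"hand": 0},
  ],
)

```text
clock: 5.9
eef_pos: [510.6, -331.6, 21.4]
tool_rot: [3.141, 0.0, 1.99]
force: [-0.3, 0.6, 0.6]
width: 85.1
gripper_force: 0.0
```

Request:
send_rows(
  series=[
    {"ax": 0,"ay": 0,"az": 0,"dx": 0,"dy": 0,"dz": 0,"hand": 0.2},
    {"ax": 0,"ay": 0,"az": 0,"dx": 0,"dy": 0,"dz": 0,"hand": 0.3},
    {"ax": 0,"ay": 0,"az": 0,"dx": 0,"dy": 0,"dz": 0,"hand": 0.4},
    {"ax": 0,"ay": 0,"az": 0,"dx": 0,"dy": 0,"dz": 0,"hand": 0.6},
    {"ax": 0,"ay": 0,"az": 0,"dx": 0,"dy": 0,"dz": 0,"hand": 1},
    {"ax": 0,"ay": 0,"az": 0,"dx": 0,"dy": 0,"dz": 0,"hand": 1},
    {"ax": 0,"ay": 0,"az": 0,"dx": 0,"dy": 0,"dz": 0,"hand": 1},
  ],
)

```text
clock: 6.6
eef_pos: [510.3, -333.1, 21.8]
tool_rot: [3.14, 0.002, 1.989]
force: [0.5, 0.3, 6.9]
width: 49.8
gripper_force: 62.6
```

```bash
python3 -c "
import d;d.st()"
```

```text
{'clock': 6.6, 'eef_pos': [510.265, -333.128, 21.761], 'tool_rot': [3.14, 0.002, 1.989], 'force': [0.509, 0.251, 6.942], 'width': 49.788, 'gripper_force': 62.633, 'qpos': [0.731, 0.871, -0.326, 1.771, 0.468, 0.574, 0.535]}
```

Request:
send_rows(
  series=[
    {"ax": 0,"ay": 0,"az": 0,"dx": 0,"dy": 0,"dz": -3,"hand": 1},
    {"ax": 0,"ay": 0,"az": 0,"dx": 0,"dy": 0,"dz": -7,"hand": 1},
    {"ax": 0,"ay": 0,"az": 0,"dx": 0,"dy": 0,"dz": -12,"hand": 1},
    {"ax": 0,"ay": 0,"az": 0,"dx": 0,"dy": 0,"dz": -17,"hand": 1},
    {"ax": 0,"ay": 0,"az": 0,"dx": 0,"dy": 0,"dz": -20,"hand": 1},
    {"ax": 0,"ay": 0,"az": 0,"dx": 0,"dy": 0,"dz": -20,"hand": 1},
  ],
)

```text
clock: 7.2
eef_pos: [512.0, -333.9, 225.7]
tool_rot: [3.136, 0.008, 1.989]
force: [0.9, 0.3, -1.3]
width: 49.7
gripper_force: 62.6
```

```bash
cat > g.py <<'E'
import sys,numpy as np,d
from scipy.spatial.transform import Rotation as Ro
def pose(G,yaw,hover,v=0,L=21.8):
    B=Ro.from_euler('z',yaw)*Ro.from_euler('y',-np.pi/6);M=B.as_matrix();gx,gy,gz=M.T
    return np.array(G)+gz*(L+hover)-v*gy,Ro.from_matrix(np.c_[gy,gx,-gz])
if __name__=="__main__":
    hov,yaw,gx,gy,v=[float(a) for a in sys.argv[1:6]]
    P,R=pose((gx,gy,28.7),yaw,hov,v);d.st();print(P);d.delta(P,R)
E
python3 g.py 110 0.185 574 158.5 0
```

```text
{'clock': 7.2, 'eef_pos': [512.01, -333.871, 225.692], 'tool_rot': [3.136, 0.008, 1.989], 'force': [0.944, 0.296, -1.301], 'width': 49.671, 'gripper_force': 62.612, 'qpos': [0.819, 0.608, -0.466, 1.638, 0.319, 0.962, 0.661]}
[509.22450108 146.37792344 142.84214822]
d cm [44.06 19.21  8.05] a [-0.515 -0.054  0.23 ]
```

Request:
send_rows(
  series=[
    {"ax": -0.1,"ay": -0.01,"az": 0.046,"dx": 4.4,"dy": 1.9,"dz": 0,"hand": 1},
    {"ax": -0.2,"ay": -0.02,"az": 0.09,"dx": 8.8,"dy": 3.8,"dz": 0,"hand": 1},
    {"ax": -0.3,"ay": -0.03,"az": 0.14,"dx": 13.2,"dy": 5.8,"dz": 0,"hand": 1},
    {"ax": -0.4,"ay": -0.04,"az": 0.18,"dx": 17.6,"dy": 7.7,"dz": 0,"hand": 1},
    {"ax": -0.515,"ay": -0.054,"az": 0.23,"dx": 22,"dy": 9.6,"dz": 0,"hand": 1},
    {"ax": -0.515,"ay": -0.054,"az": 0.23,"dx": 26.4,"dy": 11.5,"dz": 1,"hand": 1},
    {"ax": -0.515,"ay": -0.054,"az": 0.23,"dx": 30.8,"dy": 13.4,"dz": 2,"hand": 1},
    {"ax": -0.515,"ay": -0.054,"az": 0.23,"dx": 35.2,"dy": 15.3,"dz": 3,"hand": 1},
    {"ax": -0.515,"ay": -0.054,"az": 0.23,"dx": 39.6,"dy": 17.2,"dz": 4,"hand": 1},
    {"ax": -0.515,"ay": -0.054,"az": 0.23,"dx": 44,"dy": 19.2,"dz": 5,"hand": 1},
  ],
)

```text
clock: 8.2
eef_pos: [473.7, -108.3, 182.4]
tool_rot: [2.748, 0.03, 1.76]
force: [0.4, 0.1, -1.6]
width: 49.1
gripper_force: 62.8
```

```bash
python3 g.py 85 0.185 574 158.5 0
```

```text
{'clock': 8.2, 'eef_pos': [473.724, -108.281, 182.352], 'tool_rot': [2.748, 0.03, 1.76], 'force': [0.4, 0.056, -1.634], 'width': 49.113, 'gripper_force': 62.842, 'qpos': [0.935, 0.515, -0.927, 2.332, 1.333, 0.309, -0.908]}
[521.51120422 148.67725511 121.19151312]
d cm [24.52  6.73  8.62] a [-0.13   0.025  0.017]
```

```bash
python3 -c "
import d,g
P,R=g.pose((574,158.5,28.7),.185,85);d.delta((540,0,200),R);d.delta((535,150,185),R)"
```

```text
d cm [9.33 8.67 1.39] a [-0.13   0.025  0.017]
d cm [24.2  10.42  3.25] a [-0.13   0.025  0.017]
```

Request:
send_rows(
  series=[
    {"ax": 0,"ay": 0,"az": 0,"dx": 3,"dy": 4,"dz": 0,"hand": 1},
    {"ax": 0,"ay": 0,"az": 0,"dx": 6,"dy": 7,"dz": 0.5,"hand": 1},
    {"ax": 0,"ay": 0,"az": 0,"dx": 9.3,"dy": 8.7,"dz": 1.4,"hand": 1},
    {"ax": -0.05,"ay": 0.01,"az": 0,"dx": 13,"dy": 9.2,"dz": 2,"hand": 1},
    {"ax": -0.13,"ay": 0.025,"az": 0.017,"dx": 17,"dy": 9.7,"dz": 2.5,"hand": 1},
    {"ax": -0.13,"ay": 0.025,"az": 0.017,"dx": 21,"dy": 10.2,"dz": 3,"hand": 1},
    {"ax": -0.13,"ay": 0.025,"az": 0.017,"dx": 24.2,"dy": 10.4,"dz": 3.2,"hand": 1},
    {"ax": -0.13,"ay": 0.025,"az": 0.017,"dx": 24.2,"dy": 10.4,"dz": 3.2,"hand": 1},
    {"ax": -0.13,"ay": 0.025,"az": 0.017,"dx": 24.2,"dy": 10.4,"dz": 3.2,"hand": 1},
  ],
)

```text
clock: 9.1
eef_pos: [533.9, 154.6, 185.4]
tool_rot: [2.619, -0.002, 1.764]
force: [0.1, 0.1, -1.6]
width: 49.4
gripper_force: 62.9
```

```bash
python3 g.py 85 0.185 574 158.5 0
```

```text
{'clock': 9.1, 'eef_pos': [533.872, 154.594, 185.377], 'tool_rot': [2.619, -0.002, 1.764], 'force': [0.053, 0.069, -1.591], 'width': 49.445, 'gripper_force': 62.918, 'qpos': [0.256, 0.588, -0.936, 2.301, 1.755, 0.604, -1.887]}
[521.51120422 148.67725511 121.19151312]
d cm [-0.35 -4.35  4.9 ] a [-0.001 -0.006  0.007]
```

Request:
send_rows(
  series=[
    {"ax": 0,"ay": 0,"az": 0.007,"dx": -0.3,"dy": -2,"dz": 1,"hand": 1},
    {"ax": 0,"ay": -0.006,"az": 0.007,"dx": -0.3,"dy": -4.3,"dz": 3,"hand": 1},
    {"ax": 0,"ay": -0.006,"az": 0.007,"dx": -0.3,"dy": -4.3,"dz": 5.5,"hand": 1},
    {"ax": 0,"ay": -0.006,"az": 0.007,"dx": -0.3,"dy": -4.3,"dz": 5.5,"hand": 1},
    {"ax": 0,"ay": -0.006,"az": 0.007,"dx": -0.3,"dy": -4.3,"dz": 5.5,"hand": 1},
  ],
)

```text
clock: 9.6
eef_pos: [526.4, 144.1, 116.6]
tool_rot: [2.619, 0.003, 1.746]
force: [-0.2, 0.4, -1.1]
width: 49.0
gripper_force: 62.9
```

```bash
python3 -c "
import h,d;h.snap('hov',[('scene',325,240,125,120)],5)
d.st()"; python3 g.py 75 0.185 574 158.5 0
```

```text
{'clock': 9.65, 'eef_pos': [526.733, 144.326, 117.486], 'tool_rot': [2.617, 0.004, 1.747], 'force': [-0.585, 0.399, -1.263], 'width': 49.297, 'gripper_force': 62.85, 'qpos': [0.225, 0.771, -0.931, 2.38, 2.025, 0.784, -2.142]}
{'clock': 9.65, 'eef_pos': [526.733, 144.326, 117.486], 'tool_rot': [2.617, 0.004, 1.747], 'force': [-0.585, 0.399, -1.263], 'width': 49.297, 'gripper_force': 62.85, 'qpos': [0.225, 0.771, -0.931, 2.38, 2.025, 0.784, -2.142]}
[526.42588547 149.59698778 112.53125909]
d cm [ 0.53 -0.19  0.46] a [ 0.001  0.008 -0.006]
```

View pics/hov.png

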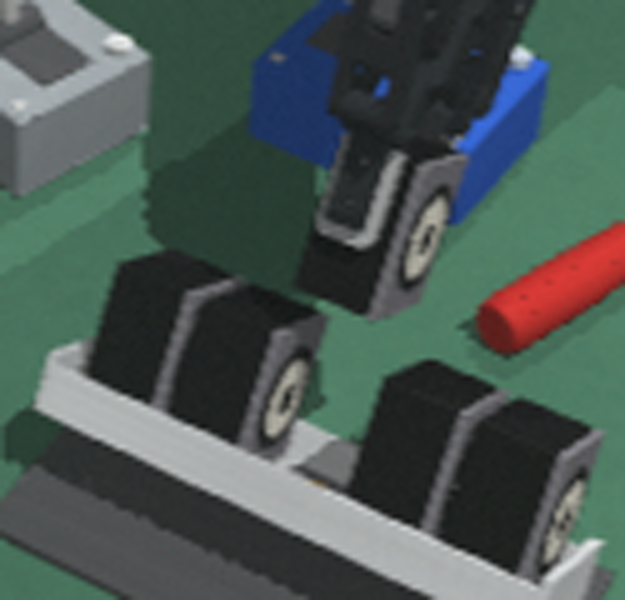

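The crop shows the held box squarely above the gap, cone facing the tray's +y like the others. Its lower +x edge runs from (297,285) to (372,318) in the crop. The gap lies between the neighbour edges at (275,335) and (384,379).

```bash
cat > rel.py <<'E'
from h import *
from cell import read_state
from scipy.spatial.transform import Rotation as Ro
s=load('hov_scene.npz');st=read_state()
M=Ro.from_euler('xyz',st["tool_rot"]).as_matrix();gy,gx,gz=M[:,0],M[:,1],-M[:,2]
print('tool tilt axes gx',gx.round(3),'gy',gy.round(3))
c=lambda x,y:(325+x/5,240+y/5)
def cast(p,O,n):
    a,d=ray(s,c(*p));return a+d*((O-a)@n)/(d@n)
O=np.array(st["eef_pos"])-21.8*gz   # held box origin
for p in((297,285),(372,318)):
    q=cast(p,O+25*gx,gx)-O;print('held',np.round([q@gx,q@gy,q@gz],1))
Yaw=.185;B=(Ro.from_euler('z',Yaw)*Ro.from_euler('y',-np.pi/6)).as_matrix();G=np.array([574,158.5,28.7])
for n,p in dict(m_up=(276,335),p_up=(384,379),m_lo=(240,445),p_lo=(352,488),mm_up=(188,297),pp_up=(465,415)).items():
    q=B.T@(cast(p,G+25*B[:,0],B[:,0])-G);print(n,q.round(1))
print('O in G',(B.T@(O-G)).round(1))
E
python3 rel.py
```

```text
tool tilt axes gx [0.852 0.153 0.501] gy [-0.175  0.985 -0.004]
held [ 25.  -11.6  -0.9]
held [25.  18.6 -1. ]
m_up [ 25.  -19.6  57.9]
p_up [25.  23.6 58.9]
m_lo [ 25.  -19.9  13.5]
p_lo [25.  25.  16.6]
mm_up [ 25.  -56.5  57.7]
pp_up [25.  55.  58.6]
O in G [ 1.9 -5.4 79.6]
```

```bash
sed -i 's/28.7),yaw/29.7),yaw/' g.py; python3 g.py 70 0.182 575.7 158.8 0.9
```

```text
{'clock': 9.65, 'eef_pos': [526.733, 144.326, 117.486], 'tool_rot': [2.617, 0.004, 1.747], 'force': [-0.585, 0.399, -1.263], 'width': 49.297, 'gripper_force': 62.85, 'qpos': [0.225, 0.771, -0.931, 2.38, 2.025, 0.784, -2.142]}
[530.72099693 149.60710692 109.20113207]
d cm [0.45 0.01 0.96] a [ 0.001  0.006 -0.003]
```

Request:
send_rows(
  series=[
    {"ax": 0,"ay": 0.006,"az": -0.003,"dx": 0.45,"dy": 0,"dz": 0.5,"hand": 1},
    {"ax": 0,"ay": 0.006,"az": -0.003,"dx": 0.45,"dy": 0,"dz": 0.9,"hand": 1},
    {"ax": 0,"ay": 0.006,"az": -0.003,"dx": 0.45,"dy": 0,"dz": 0.9,"hand": 1},
    {"ax": 0,"ay": 0.006,"az": -0.003,"dx": 0.45,"dy": 0,"dz": 0.9,"hand": 1},
    {"ax": 0,"ay": 0.006,"az": -0.003,"dx": 0.45,"dy": 0,"dz": 0.9,"hand": 1},
  ],
)

```text
clock: 10.15
eef_pos: [530.7, 150.0, 109.6]
tool_rot: [2.616, 0.0, 1.753]
force: [0.1, 0.5, -2.1]
width: 49.5
gripper_force: 62.8
```

```bash
python3 g.py 52 0.182 575.7 158.8 0.9
```

```text
{'clock': 10.15, 'eef_pos': [530.698, 149.969, 109.637], 'tool_rot': [2.616, 0.0, 1.753], 'force': [0.118, 0.498, -2.127], 'width': 49.501, 'gripper_force': 62.847, 'qpos': [0.215, 0.796, -0.927, 2.371, 2.044, 0.797, -2.149]}
[539.57234993 151.23607904  93.6126748 ]
d cm [-0.04 -0.03  1.84] a [0.002 0.    0.   ]
```

Request:
send_rows(
  series=[
    {"ax": 0,"ay": 0,"az": 0,"dx": 0,"dy": 0,"dz": 0.5,"hand": 1},
    {"ax": 0,"ay": 0,"az": 0,"dx": 0,"dy": 0,"dz": 1.0,"hand": 1},
    {"ax": 0,"ay": 0,"az": 0,"dx": 0,"dy": 0,"dz": 1.5,"hand": 1},
    {"ax": 0,"ay": 0,"az": 0,"dx": 0,"dy": 0,"dz": 1.8,"hand": 1},
    {"ax": 0,"ay": 0,"az": 0,"dx": 0,"dy": 0,"dz": 1.8,"hand": 1},
    {"ax": 0,"ay": 0,"az": 0,"dx": 0,"dy": 0,"dz": 1.8,"hand": 1},
  ],
)

```text
clock: 10.75
eef_pos: [539.4, 151.7, 93.6]
tool_rot: [2.616, -0.0, 1.753]
force: [-0.5, 0.0, -1.1]
width: 49.4
gripper_force: 62.8
```

```bash
python3 -c "
import h;h.snap('ins',[('scene',330,270,115,90),('top',170,185,0+40,1)],6.5)
import cv2;cv2.imwrite('pics/ins.png',cv2.imread('pics/ins.png')[:,:747])"; python3 g.py 20 0.182 575.7 158.8 0.9
```

```text
{'clock': 10.85, 'eef_pos': [539.517, 151.697, 93.932], 'tool_rot': [2.616, 0.0, 1.753], 'force': [0.415, 0.111, -1.395], 'width': 49.578, 'gripper_force': 62.847, 'qpos': [0.208, 0.841, -0.914, 2.355, 2.077, 0.82, -2.157]}
[555.30808859 154.13202946  65.89986188]
d cm [-0.05 -0.02  3.23] a [ 0.002 -0.     0.   ]
```

View pics/ins.png

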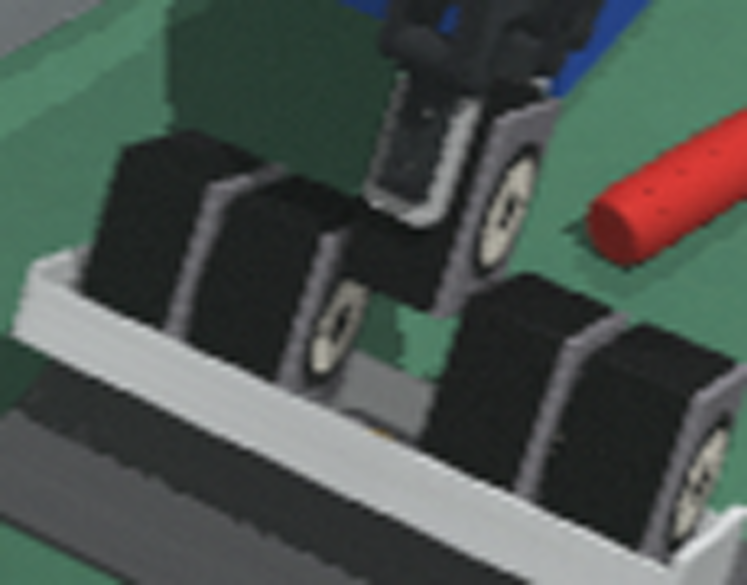

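```bash
cat > rel2.py <<'E'
from h import *
from scipy.spatial.transform import Rotation as Ro
s=load('ins_scene.npz');B=(Ro.from_euler('z',.182)*Ro.from_euler('y',-np.pi/6)).as_matrix();G=np.array([574,158.5,28.7])
for n,p in dict(a=(207,190),a2=(168,325),m=(318,240),m2=(280,375),held=(478,150),held2=(435,305),p=(565,345),p2=(520,490),d=(690,395),d2=(648,545)).items():
    a,d=ray(s,(330+p[0]/6.5,270+p[1]/6.5));O=G+B[:,0]*(27 if n[0]=='h' else 25)
    q=a+d*((O-a)@B[:,0])/(d@B[:,0])-G;print(n,(B.T@q).round(1))
E
python3 rel2.py
```

```text
a [ 25.  -58.1  57.3]
a2 [ 25.  -57.2  15.3]
m [ 25. -22.  57.]
m2 [ 25.  -20.5  15.9]
held [27.  14.1 99.3]
held2 [27.  16.3 54. ]
p [25.  53.3 57.8]
p2 [25.  54.4 14.9]
d [25.  88.9 59.1]
d2 [25.  91.5 16.1]
```

Request:
send_rows(
  series=[
    {"ax": 0,"ay": 0,"az": 0,"dx": -0.05,"dy": 0,"dz": 0.7,"hand": 1},
    {"ax": 0,"ay": 0,"az": 0,"dx": -0.05,"dy": 0,"dz": 1.4,"hand": 1},
    {"ax": 0,"ay": 0,"az": 0,"dx": -0.05,"dy": 0,"dz": 2.1,"hand": 1},
    {"ax": 0,"ay": 0,"az": 0,"dx": -0.05,"dy": 0,"dz": 2.7,"hand": 1},
    {"ax": 0,"ay": 0,"az": 0,"dx": -0.05,"dy": 0,"dz": 3.2,"hand": 1},
    {"ax": 0,"ay": 0,"az": 0,"dx": -0.05,"dy": 0,"dz": 3.2,"hand": 1},
    {"ax": 0,"ay": 0,"az": 0,"dx": -0.05,"dy": 0,"dz": 3.2,"hand": 1},
  ],
)

```text
clock: 11.55
eef_pos: [555.3, 154.2, 66.0]
tool_rot: [2.616, -0.0, 1.753]
force: [0.3, -0.6, -1.7]
width: 49.4
gripper_force: 62.9
```

```bash
python3 g.py 5 0.182 575.7 158.8 0.9
```

```text
{'clock': 11.55, 'eef_pos': [555.333, 154.181, 65.994], 'tool_rot': [2.616, -0.0, 1.753], 'force': [0.285, -0.626, -1.714], 'width': 49.39, 'gripper_force': 62.854, 'qpos': [0.199, 0.916, -0.89, 2.323, 2.132, 0.851, -2.162]}
[562.68421608 155.48950622  52.90948082]
d cm [-0.   -0.01  1.51] a [ 0.002 -0.     0.   ]
```

Request:
send_rows(
  series=[
    {"ax": 0,"ay": 0,"az": 0,"dx": 0,"dy": 0,"dz": 0.4,"hand": 1},
    {"ax": 0,"ay": 0,"az": 0,"dx": 0,"dy": 0,"dz": 0.8,"hand": 1},
    {"ax": 0,"ay": 0,"az": 0,"dx": 0,"dy": 0,"dz": 1.2,"hand": 1},
    {"ax": 0,"ay": 0,"az": 0,"dx": 0,"dy": 0,"dz": 1.6,"hand": 1},
    {"ax": 0,"ay": 0,"az": 0,"dx": 0,"dy": 0,"dz": 1.6,"hand": 1},
  ],
)

```text
clock: 12.05
eef_pos: [563.5, 155.4, 51.7]
tool_rot: [2.617, 0.0, 1.752]
force: [0.3, -0.2, -2.3]
width: 49.2
gripper_force: 62.9
```

Request:
send_rows(
  series=[
    {"ax": 0,"ay": 0,"az": 0,"dx": 0,"dy": 0,"dz": 0.2,"hand": 1},
    {"ax": 0,"ay": 0,"az": 0,"dx": 0,"dy": 0,"dz": 0.2,"hand": 1},
    {"ax": 0,"ay": 0,"az": 0,"dx": 0,"dy": 0,"dz": 0.2,"hand": 1},
  ],
)

```text
clock: 12.35
eef_pos: [564.3, 155.7, 50.6]
tool_rot: [2.616, 0.0, 1.753]
force: [-1.0, -0.2, -0.1]
width: 49.2
gripper_force: 62.9
```

Request:
send_rows(
  series=[
    {"ax": 0,"ay": 0,"az": 0,"dx": 0,"dy": 0,"dz": 0.15,"hand": 1},
    {"ax": 0,"ay": 0,"az": 0,"dx": 0,"dy": 0,"dz": 0.15,"hand": 1},
    {"ax": 0,"ay": 0,"az": 0,"dx": 0,"dy": 0,"dz": 0.15,"hand": 1},
  ],
)

```text
clock: 12.65
eef_pos: [565.1, 155.9, 49.6]
tool_rot: [2.616, 0.0, 1.753]
force: [-1.8, -0.8, 2.7]
width: 49.1
gripper_force: 63.1
```

Request:
send_rows(
  series=[
    {"ax": 0,"ay": 0,"az": 0,"dx": 0,"dy": 0,"dz": 0.1,"hand": 1},
    {"ax": 0,"ay": 0,"az": 0,"dx": 0,"dy": 0,"dz": 0.1,"hand": 1},
    {"ax": 0,"ay": 0,"az": 0,"dx": 0,"dy": 0,"dz": 0.1,"hand": 1},
  ],
)

```text
clock: 12.95
eef_pos: [565.1, 155.9, 49.5]
tool_rot: [2.615, 0.001, 1.754]
force: [-6.8, -3.3, 13.5]
width: 49.6
gripper_force: 64.7
```

```bash
python3 g.py 0 0.182 575.7 158.8 0.9
```

```text
{'clock': 12.95, 'eef_pos': [565.079, 155.875, 49.52], 'tool_rot': [2.615, 0.001, 1.754], 'force': [-6.77, -3.302, 13.49], 'width': 49.606, 'gripper_force': 64.694, 'qpos': [0.194, 0.958, -0.877, 2.301, 2.163, 0.867, -2.162]}
[565.14292525 155.94199847  48.5793538 ]
d cm [ 0.01 -0.04  0.09] a [0.003 0.    0.001]
```

Request:
send_rows(
  series=[
    {"ax": 0,"ay": 0,"az": 0,"dx": 0,"dy": 0,"dz": -0.05,"hand": 0.35},
    {"ax": 0,"ay": 0,"az": 0,"dx": 0,"dy": 0,"dz": -0.05,"hand": 0.25},
    {"ax": 0,"ay": 0,"az": 0,"dx": 0,"dy": 0,"dz": -0.05,"hand": 0.2},
    {"ax": 0,"ay": 0,"az": 0,"dx": 0,"dy": 0,"dz": -0.05,"hand": 0.2},
  ],
)

```text
clock: 13.35
eef_pos: [565.5, 155.9, 48.8]
tool_rot: [2.616, 0.0, 1.753]
force: [-0.5, 0.3, -0.0]
width: 68.9
gripper_force: 0.0
```

Request:
send_rows(
  series=[
    {"ax": 0,"ay": 0,"az": 0,"dx": 0,"dy": 0,"dz": -1.5,"hand": 0.2},
    {"ax": 0,"ay": 0,"az": 0,"dx": 0,"dy": 0,"dz": -4,"hand": 0.2},
    {"ax": 0,"ay": 0,"az": 0,"dx": 0,"dy": 0,"dz": -8,"hand": 0.2},
    {"ax": 0,"ay": 0,"az": 0,"dx": 0,"dy": 0,"dz": -11,"hand": 0.2},
    {"ax": 0,"ay": 0,"az": 0,"dx": 0,"dy": 1,"dz": -13,"hand": 0.2},
    {"ax": 0.15,"ay": 0,"az": 0,"dx": 0,"dy": 3,"dz": -14,"hand": 0.2},
    {"ax": 0.3,"ay": 0,"az": 0,"dx": 0,"dy": 3,"dz": -14,"hand": 0.2},
    {"ax": 0.45,"ay": 0,"az": 0,"dx": -2,"dy": 3,"dz": -14,"hand": 0.2},
    {"ax": 0.52,"ay": 0,"az": 0,"dx": -6,"dy": 3,"dz": -14,"hand": 0.2},
    {"ax": 0.52,"ay": 0,"az": 0,"dx": -10,"dy": 3,"dz": -14,"hand": 0.2},
  ],
)

```text
clock: 14.35
eef_pos: [537.8, 75.2, 182.7]
tool_rot: [2.961, 0.053, 1.741]
force: [1.0, 0.3, -0.3]
width: 68.4
gripper_force: 0.0
```

```bash
python3 -c "
import h;h.snap('done1',[('scene',325,270,125,95),('top',165,180,125,80)],3.1)"; python3 d.py 457.5 -60 190 3.1416 0 -0.095;  python3 d.py 457.5 -60 190 3.1416 0 1.475
```

```text
{'clock': 14.45, 'eef_pos': [541.193, 67.786, 181.29], 'tool_rot': [2.961, 0.056, 1.725], 'force': [-0.577, -0.161, -0.025], 'width': 68.061, 'gripper_force': 0.0, 'qpos': [0.404, 0.636, -0.943, 2.019, 0.938, 0.771, -0.947]}
d cm [-11.37 -10.03  -2.08] a [ 0.179 -0.125  1.819]
{'clock': 14.45, 'eef_pos': [541.193, 67.786, 181.29], 'tool_rot': [2.961, 0.056, 1.725], 'force': [-0.577, -0.161, -0.025], 'width': 68.061, 'gripper_force': 0.0, 'qpos': [0.404, 0.636, -0.943, 2.019, 0.938, 0.771, -0.947]}
d cm [-11.37 -10.03  -2.08] a [0.187 0.033 0.255]
```

View pics/done1.png

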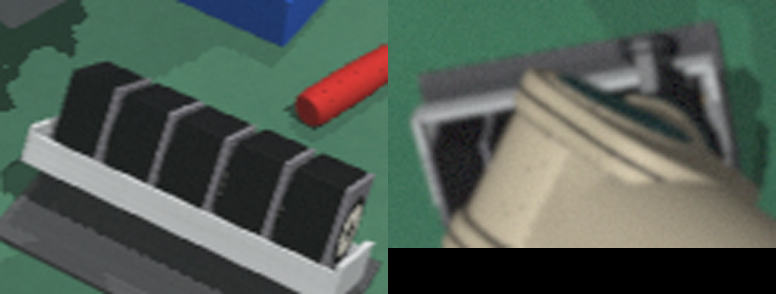

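Five boxes now stand evenly in the row, the new one seated with its cone facing the same way (left panel, (205,160)). For the lever I'll push the ball with shut fingers from its +y side, which avoids a large wrist turn.

Request:
send_rows(
  series=[
    {"ax": 0.04,"ay": 0,"az": 0.05,"dx": -3,"dy": -2,"dz": -1,"hand": 0.5},
    {"ax": 0.1,"ay": 0.01,"az": 0.15,"dx": -6,"dy": -5,"dz": -2,"hand": 0.8},
    {"ax": 0.187,"ay": 0.033,"az": 0.255,"dx": -9,"dy": -8,"dz": -2,"hand": 1},
    {"ax": 0.187,"ay": 0.033,"az": 0.255,"dx": -11.4,"dy": -10,"dz": -2,"hand": 1},
    {"ax": 0.187,"ay": 0.033,"az": 0.255,"dx": -11.4,"dy": -10,"dz": -2,"hand": 1},
    {"ax": 0.187,"ay": 0.033,"az": 0.255,"dx": -11.4,"dy": -10,"dz": -2,"hand": 1},
    {"ax": 0.187,"ay": 0.033,"az": 0.255,"dx": -11.4,"dy": -10,"dz": -2,"hand": 1},
  ],
)

```text
clock: 15.15
eef_pos: [456.3, -54.7, 189.4]
tool_rot: [3.14, -0.002, 1.486]
force: [-0.3, 0.9, 0.3]
width: 0.3
gripper_force: 0.0
```

```bash
python3 d.py 457.5 -68 93 3.1416 0 1.475
```

```text
{'clock': 15.15, 'eef_pos': [456.278, -54.728, 189.363], 'tool_rot': [3.14, -0.002, 1.486], 'force': [-0.256, 0.906, 0.286], 'width': 0.319, 'gripper_force': 0.0, 'qpos': [0.739, 0.604, -1.013, 2.06, 0.688, 0.858, -0.76]}
d cm [-1.33  0.22  9.63] a [ 0.001 -0.002  0.011]
```

Request:
send_rows(
  series=[
    {"ax": 0,"ay": 0,"az": 0.01,"dx": -0.6,"dy": 0.1,"dz": 3,"hand": 1},
    {"ax": 0,"ay": 0,"az": 0.01,"dx": -0.6,"dy": 0.1,"dz": 6,"hand": 1},
    {"ax": 0,"ay": 0,"az": 0.01,"dx": -0.6,"dy": 0.1,"dz": 9,"hand": 1},
    {"ax": 0,"ay": 0,"az": 0.01,"dx": -0.6,"dy": 0.1,"dz": 9.6,"hand": 1},
    {"ax": 0,"ay": 0,"az": 0.01,"dx": -0.6,"dy": 0.1,"dz": 9.6,"hand": 1},
    {"ax": 0,"ay": 0,"az": 0.01,"dx": -0.6,"dy": 0.1,"dz": 9.6,"hand": 1},
  ],
)

```text
clock: 15.75
eef_pos: [457.4, -60.9, 94.2]
tool_rot: [3.14, -0.002, 1.475]
force: [-0.0, 0.2, 0.4]
width: -0.0
gripper_force: 0.0
```

```bash
python3 d.py 459 -115 93 3.1416 0 1.475
```

```text
{'clock': 15.75, 'eef_pos': [457.367, -60.872, 94.196], 'tool_rot': [3.14, -0.002, 1.475], 'force': [-0.015, 0.163, 0.417], 'width': -0.003, 'gripper_force': 0.0, 'qpos': [0.62, 0.736, -0.83, 2.14, 0.917, 0.672, -0.951]}
d cm [-5.37  0.68  0.11] a [ 0.002 -0.002  0.   ]
```

Request:
send_rows(
  series=[
    {"ax": 0,"ay": 0,"az": 0,"dx": -1,"dy": 0,"dz": 0,"hand": 1},
    {"ax": 0,"ay": 0,"az": 0,"dx": -2,"dy": 0,"dz": 0,"hand": 1},
    {"ax": 0,"ay": 0,"az": 0,"dx": -3,"dy": 0,"dz": 0.1,"hand": 1},
    {"ax": 0,"ay": 0,"az": 0,"dx": -4,"dy": 0,"dz": 0.1,"hand": 1},
    {"ax": 0,"ay": 0,"az": 0,"dx": -4.8,"dy": 0,"dz": 0.2,"hand": 1},
    {"ax": 0,"ay": 0,"az": 0,"dx": -5.4,"dy": 0,"dz": 0.2,"hand": 1},
    {"ax": 0,"ay": 0,"az": 0,"dx": -5.6,"dy": 0,"dz": 0.2,"hand": 1},
    {"ax": 0,"ay": 0,"az": 0,"dx": -5.6,"dy": 0,"dz": 0.2,"hand": 1},
  ],
)

```text
clock: 16.55
eef_pos: [450.3, -118.0, 90.8]
tool_rot: [-3.141, -0.001, 1.474]
force: [-0.3, 2.5, -1.0]
width: -0.0
gripper_force: 0.6
```

Request:
send_rows(
  series=[
    {"ax": 0,"ay": 0,"az": 0,"dx": -0.2,"dy": 0,"dz": 0,"hand": 1},
    {"ax": 0,"ay": 0,"az": 0,"dx": -0.4,"dy": 0,"dz": 0,"hand": 1},
    {"ax": 0,"ay": 0,"az": 0,"dx": -0.4,"dy": 0,"dz": 0,"hand": 1},
  ],
)

```text
clock: 16.85
eef_pos: [450.4, -120.3, 91.0]
tool_rot: [-3.141, -0.004, 1.475]
force: [-0.6, 5.3, -2.8]
width: 0.0
gripper_force: 2.7
```

Request:
send_rows(
  series=[
    {"ax": 0,"ay": 0,"az": 0,"dx": -0.2,"dy": 0,"dz": 0,"hand": 1},
    {"ax": 0,"ay": 0,"az": 0,"dx": -0.2,"dy": 0,"dz": 0,"hand": 1},
  ],
)

```text
clock: 17.05
eef_pos: [450.4, -120.5, 91.0]
tool_rot: [3.141, -0.007, 1.476]
force: [-0.9, 8.4, -4.1]
width: 0.0
gripper_force: 4.6
```

The force now rises with no motion, so the lever is at its stop. I'll back off, raise the arm and check.

Request:
send_rows(
  series=[
    {"ax": 0,"ay": 0,"az": 0,"dx": -0.15,"dy": 0,"dz": 0,"hand": 1},
    {"ax": 0,"ay": 0,"az": 0,"dx": -0.15,"dy": 0,"dz": 0,"hand": 1},
    {"ax": 0,"ay": 0,"az": 0,"dx": 2,"dy": 0,"dz": 0,"hand": 1},
    {"ax": 0,"ay": 0,"az": 0,"dx": 5,"dy": 0,"dz": 0,"hand": 1},
    {"ax": 0,"ay": 0,"az": 0,"dx": 5,"dy": 0,"dz": -4,"hand": 1},
    {"ax": 0,"ay": 0,"az": 0,"dx": 5,"dy": 0,"dz": -9,"hand": 1},
    {"ax": 0,"ay": 0,"az": 0,"dx": 7,"dy": 0,"dz": -13,"hand": 1},
    {"ax": 0,"ay": 0,"az": 0,"dx": 7,"dy": 0,"dz": -13,"hand": 1},
    {"ax": 0,"ay": 0,"az": 0,"dx": 7,"dy": 0,"dz": -13,"hand": 1},
  ],
)

```text
clock: 17.95
eef_pos: [457.6, -55.1, 222.0]
tool_rot: [3.139, 0.001, 1.474]
force: [-0.9, -0.3, -0.6]
width: 0.2
gripper_force: 0.0
```

```bash
python3 -c "
import h,d;h.snap('fin',[('scene',200,180,260,220)],2.7);d.st()"
```

```text
{'clock': 18.0, 'eef_pos': [456.628, -55.49, 220.917], 'tool_rot': [-3.141, 0.001, 1.473], 'force': [0.984, -1.397, -0.253], 'width': -0.276, 'gripper_force': 0.0, 'qpos': [0.771, 0.56, -1.05, 2.021, 0.618, 0.92, -0.709]}
```

View pics/fin.png

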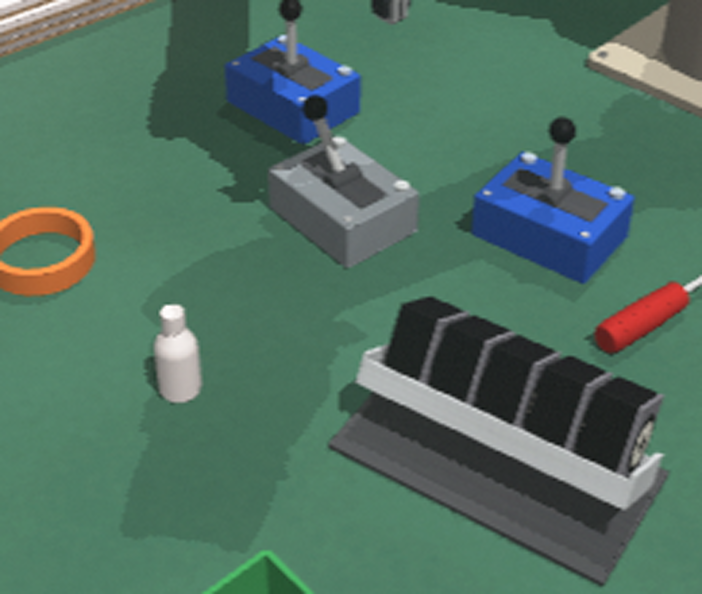

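The picture shows the lever leaning to -y with its ball at scene (317,220), and the five boxes in an even row. I'll check the angle once.

```bash
python3 -c "
from h import *
s=load('fin_scene.npz');H=np.array([458,-108.5,45])
for a in(0,.5,.55,.6,.65):print(a,proj(s,H+[-.095*65*np.sin(a),-.995*65*np.sin(a),65*np.cos(a)]))
p=s['pixels'][210:230,308:328];m=(p.max(2)<48);q=np.argwhere(m);print(q.mean(0)[::-1]+[308,210],len(q))"
```

```text
0 [325.80686462 221.55066176]
0.5 [316.92207926 218.66911954]
0.55 [316.1453738  218.74769191]
0.6 [315.39706747 218.89179806]
0.65 [314.67886598 219.10057709]
[316.32727273 219.56363636] 55
```

The lever reads about 0.53 rad, with the contact under the ball. I'll give it one firmer push a little lower to be sure it is at the stop.

Request:
send_rows(
  series=[
    {"ax": 0,"ay": 0,"az": 0,"dx": -1,"dy": -0.5,"dz": 4,"hand": 1},
    {"ax": 0,"ay": 0,"az": 0,"dx": -2,"dy": -0.5,"dz": 8,"hand": 1},
    {"ax": 0,"ay": 0,"az": 0,"dx": -3,"dy": -0.5,"dz": 12,"hand": 1},
    {"ax": 0,"ay": 0,"az": 0,"dx": -4,"dy": -0.5,"dz": 13.5,"hand": 1},
    {"ax": 0,"ay": 0,"az": 0,"dx": -5,"dy": -0.5,"dz": 13.5,"hand": 1},
    {"ax": 0,"ay": 0,"az": 0,"dx": -6,"dy": -0.5,"dz": 13.5,"hand": 1},
    {"ax": 0,"ay": 0,"az": 0,"dx": -6.2,"dy": -0.5,"dz": 13.5,"hand": 1},
    {"ax": 0,"ay": 0,"az": 0,"dx": -6.2,"dy": -0.5,"dz": 13.5,"hand": 1},
  ],
)

```text
clock: 18.8
eef_pos: [446.6, -115.8, 86.9]
tool_rot: [3.14, -0.001, 1.473]
force: [1.1, -0.4, -1.3]
width: -0.1
gripper_force: 0.0
```

Request:
send_rows(
  series=[
    {"ax": 0,"ay": 0,"az": 0,"dx": -0.2,"dy": 0,"dz": 0,"hand": 1},
    {"ax": 0,"ay": 0,"az": 0,"dx": -0.3,"dy": 0,"dz": 0,"hand": 1},
    {"ax": 0,"ay": 0,"az": 0,"dx": -0.3,"dy": 0,"dz": 0,"hand": 1},
  ],
)

```text
clock: 19.1
eef_pos: [446.0, -118.1, 86.4]
tool_rot: [3.141, -0.001, 1.474]
force: [0.0, -0.1, -0.7]
width: 0.2
gripper_force: 0.0
```

Request:
send_rows(
  series=[
    {"ax": 0,"ay": 0,"az": 0,"dx": -0.2,"dy": 0,"dz": 0,"hand": 1},
    {"ax": 0,"ay": 0,"az": 0,"dx": -0.3,"dy": 0,"dz": 0,"hand": 1},
    {"ax": 0,"ay": 0,"az": 0,"dx": -0.3,"dy": 0,"dz": 0,"hand": 1},
  ],
)

```text
clock: 19.4
eef_pos: [445.8, -120.0, 86.2]
tool_rot: [3.141, -0.003, 1.475]
force: [-1.3, 2.7, 1.1]
width: 0.3
gripper_force: 1.5
```

Request:
send_rows(
  series=[
    {"ax": 0,"ay": 0,"az": 0,"dx": -0.2,"dy": 0,"dz": 0,"hand": 1},
    {"ax": 0,"ay": 0,"az": 0,"dx": -0.3,"dy": 0,"dz": 0,"hand": 1},
    {"ax": 0,"ay": 0,"az": 0,"dx": -0.3,"dy": 0,"dz": 0,"hand": 1},
  ],
)

```text
clock: 19.7
eef_pos: [445.8, -120.5, 86.2]
tool_rot: [3.14, -0.007, 1.477]
force: [0.1, 9.2, -0.3]
width: 0.3
gripper_force: 4.3
```

Request:
send_rows(
  series=[
    {"ax": 0,"ay": 0,"az": 0,"dx": -0.2,"dy": 0,"dz": 0,"hand": 1},
    {"ax": 0,"ay": 0,"az": 0,"dx": -0.2,"dy": 0,"dz": 0,"hand": 1},
  ],
)

```text
clock: 19.9
eef_pos: [445.8, -120.8, 86.3]
tool_rot: [3.14, -0.01, 1.478]
force: [-1.2, 12.1, 1.2]
width: -0.3
gripper_force: 6.0
```

The lever takes 12 N without moving, so it is firmly at its stop. I'll withdraw clear and hand in.

Request:
send_rows(
  series=[
    {"ax": 0,"ay": 0,"az": 0,"dx": 2,"dy": 0,"dz": 0,"hand": 1},
    {"ax": 0,"ay": 0,"az": 0,"dx": 5,"dy": 0,"dz": 0,"hand": 1},
    {"ax": 0,"ay": 0,"az": 0,"dx": 5,"dy": 0,"dz": -4,"hand": 1},
    {"ax": 0,"ay": 0,"az": 0,"dx": 5,"dy": 0,"dz": -9,"hand": 1},
    {"ax": 0,"ay": 0,"az": 0,"dx": 5,"dy": 0,"dz": -12,"hand": 1},
    {"ax": 0,"ay": 0,"az": 0,"dx": 5,"dy": 0,"dz": -12,"hand": 1},
    {"ax": 0,"ay": 0,"az": 0,"dx": 5,"dy": 0,"dz": -12,"hand": 1},
    {"ax": 0,"ay": 0,"az": 0,"dx": 5,"dy": 0,"dz": -12,"hand": 1},
  ],
)

```text
clock: 20.7
eef_pos: [448.9, -77.2, 205.2]
tool_rot: [-3.14, -0.001, 1.474]
force: [0.1, -0.5, -0.3]
width: 0.3
gripper_force: 0.0
```

```bash
python3 -c "
from cell import *
print(read_state()['force']);print(finish_job())"
```

```text
[ 0.11387228 -0.48633963 -0.28931388]
the job is handed in; nothing more can be done
None
```

I handed the job in at about 21 s: the lever went to centre-off, within about 0.04 rad of upright by camera, the spare box is seated in the gap with its cone facing the same way as the others, and the lever is now against its stop on the other side (about 0.53 rad by camera, short of the nominal 0.6).

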